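Clamp the rubber stopper in the drilling vise

ROBOT

A 7-joint arm with a two-finger parallel gripper is mounted at the origin on a cart in front of the work surface, level with it; the furniture and walls round the work are solid. World frame = base frame: x ahead of the robot, y to its left, z up, the work surface at z = 0. Lengths are in m, angles in rad, forces in N, time in s.
With the tool pointing down it reaches from about 0.425 to 0.95 m from the base axis. Payload 16.7 kg.
Tool frame: the origin (TCP) lies between the finger pads; the fingertips stand 22 mm ahead of it and the grasp point (between the pads) lies 3 mm ahead of it (manip.tips_ahead is the distance from the TCP to the fingertips, in m); z points along the fingers, y is the line along which they close (so a half turn about z gives the same grasp; the last joint's range is limited). The gripper opens to 94 mm and grips with 3 to 60 N. Pads are 16 mm wide; open, the fingers measure 119 mm over their backs; the gripper's body (75 mm by 177 mm) begins 78 mm behind the grasp point.
Start: joints at [1.173, 0.426, 0.074, 1.606, -0.034, 1.111, -0.067], TCP at [0.166, -0.654, 0.227] pointing down, gripper open.
Joint ranges: [-2.85, 2.85], [-0.5, 2.14], [-1.23, 1.37], [0.21, 2.46], [-1.02, 4.16], [0.16, 2.05], [-2.73, 2.73]. Speed limits (rad/s): [1.89, 1.89, 2.39, 2.39, 3.01, 3.01, 3.01].

INTERFACE

Orientations are given as a unit quaternion [x, y, z, w].
In Python, from bench import manip gives the robot as it stands.
- The arm moves only by the tool servo_tool, never from a script. Its argument "moves" is a list of rows, each an object of numbers: "tx", "ty", "tz": the shift along the tool's x, y, z as a fraction of full scale; "roll": the turn about the tool's z as a fraction of full scale. In form: [{"tx": .., "ty": .., "tz": .., "roll": ..}, ...]. A call has 1 to 12 rows; each row is the pose to reach, as a shift and turn from the pose commanded when the call began, along the tool's axes at that moment, turning the shorter way round; what a row does not reach only later rows make up. Full scale, the value 1, is 0.4 m for a shift and 360 degrees for a turn. A row lasts 1/10 s, in which the tool goes at most 50 mm and 8.59 degrees, less where a joint would pass 70% of its speed; a pose out of reach is approached as far as the arm can. A call with a number of a shift or a turn outside -1 to 1 is refused whole. A call with a gripper value outside its range is refused whole. "jaw" is the opening, from -1 (shut) to 1 (fully open), set as the call begins (left out, the last holds). The fingers move at their own pace and stop on an object; the grip force is fixed at half the most. Time passes only in rows, so rows that repeat a pose let the fingers close. It gives the time, the measured TCP pose, the force, the opening and the grip force at its end, in the units of the state.
- manip.state(): the state, without advancing time (a new reading comes with each control period).
- manip.grab_frame(name): name is "scene" or "top" or "wrist"; returns a dict with "frame" (400x640x3 uint8, red, green, blue), "depth" (400x640 float32, m along the optical axis (not along the pixel's ray), 0 where there is no reading), "intrinsics" (3x3 intrinsics, pixels), "position" and "attitude" of the camera in the world. Camera axes: x right, y up, looking along -z (the intrinsics and any distortion apply to the point x, -y, -z); pixel columns grow to the right and rows downward; lengths in m; the calibration is good to about 2 mm. A picture is of the moment at which its call begins.
- manip.job_done(): hands the job in; it is judged then, once.
The state is a dict: "time": time; "joint_positions": joint angles; "joint_vel": joint speeds; "effort": joint torques, N m; "position": TCP position; "eef_rot": TCP orientation; "contact_force": force on the tool from outside, world axes, zero at the start; "ft_torque": the same for the moment, N m; "opening": finger opening in m; "gripper_force": force on a finger pad.
Only numpy, scipy, OpenCV 4.12 (cv2) and the standard library are available. Lean on these libraries where they do the work, as an engineer would, in place of code of your own. Each camera call takes 0.05 s, during which the arm holds its last target. There are 200 camera calls.

TASK

Stand the red-brown rubber stopper upright on the bed of the blue vise with the crank handle at the left of the bench, between its open jaws and near the middle of their width, and let go of it. Then turn the crank clockwise (seen from above) until the moving jaw has pushed the stopper against the fixed jaw and holds it tight for boring.

Things in the scene. Friction and masses are not known exactly. Their poses are not given: they have to be found in the camera images.
- stopper_center (a point): Centre (half-way up) of the loose red-brown rubber stopper, an upright round plug 31 mm in diameter and 28 mm high, about 30 g, standing on the bench beside a vial and a bottle. z points up. Apparatus 0.15 m high and more stands close behind, beyond x = 0.53 m.
- vise: Blue drilling vise, fixed. Origin on the bench, half-way between the fully open jaws; z up, x along the slide to the fixed jaw, y across. Flat bed 14 mm above the origin. Fixed jaw's face at x = +40 mm, open moving jaw's at x = -40 mm; jaws 60 mm wide (y -30 to +30), tops 50 mm above the bench. Vertical crank axis at x = -112 mm, y = 0; gearbox and crank arm up to 71 mm high.
- vise_jaw: Moving jaw. Origin at bench height in its gripping face, mid-width; axes as the vise's. The crank drives it along x, 15 mm per radian turned clockwise from above: about 3 rad to clamp the stopper. Turning takes about 3 N at the knob; it stays where left and stiffens once the stopper meets the fixed jaw (jaws 31 mm apart); 0.1 to 0.3 rad more makes it tight.
- knob_center (a point): Centre of the upright black knob on the dark crank arm, 21 mm in diameter, from 69 to 107 mm above the bench. It spins freely on its pin, so a gripper need not turn. It circles the crank axis at 55 mm radius; with the vise fully open it is at 225 degrees from the vise's x axis (counterclockwise from above); closing leads it clockwise by 180 and 90 to about 30 degrees.
There are look-alikes about, which are no part of the job. There is more than one size of the part that bears stopper_center; the job needs the smaller.

How it is judged:
By the outcome, as a careful person would: the job done as asked, in the order asked, and still so for the second after the job is handed in, with the robot touching nothing.
It also fails if it takes over 67 s, if anything falls off the work surface, if the arm or the gripper's body presses on something with over 40 N, if the wrist force passes 120 N, or if a joint passes its speed limit or range.

## Working session

There is one attempt and no reset: what is moved stays moved. The work goes in short steps, Python scripts to look and compute and a tool call to move; the robot and the scene stay as the last step left them, time stands still between calls to the robot, and variables do not carry over. Pictures are saved under pics/ and viewed, at most 10 in all, crops included, and the job is handed in when it is done.

Besides the shell and the picture viewer there is one more tool, called after "Request:" as a command line: name --argument value ..., lists and objects as JSON in quotes. servo_tool: Moves the arm, as the interface text tells. Shift numbers are shares of 0.4 m and turn numbers shares of 360 degrees, none past 1 either way. Its arguments: {"type":"object","properties":{"moves":{"type":"array","items":{"type":"object","properties":{"tx":{"type":"number","minimum":-1,"maximum":1},"ty":{"type":"number","minimum":-1,"maximum":1},"tz":{"type":"number","minimum":-1,"maximum":1},"roll":{"type":"number","minimum":-1,"maximum":1}}}},"jaw":{"type":"number"}},"required":["moves"]}

```bash
ls; mkdir -p pics; cat > h.py <<'E'
import numpy as np, cv2
from scipy.spatial.transform import Rotation as R
from bench import manip
def grab(n):
    f=manip.grab_frame(n); np.savez(f'/tmp/{n}.npz',**f); return f
def load(n): return dict(np.load(f'/tmp/{n}.npz'))
def att(f):
    a=np.array(f['attitude']); return a if a.shape==(3,3) else R.from_quat(a).as_matrix()
def ray(f,u,v):
    d=np.linalg.inv(f['intrinsics'])@[u,v,1]; return att(f)@(d*[1,-1,-1])
def plane(f,u,v,z):
    d=ray(f,u,v); p=np.array(f['position']); return p+d*(z-p[2])/d[2]
def cloud(f):
    K=f['intrinsics'];D=f['depth'];v,u=np.mgrid[:400,:640]
    P=np.stack([(u-K[0,2])/K[0,0]*D,-(v-K[1,2])/K[1,1]*D,-D],-1)
    return P@att(f).T+np.array(f['position'])
def save(im,n): cv2.imwrite(f'pics/{n}.png',im[...,::-1])
def rel(dx):  # world shift -> tool-axes fraction
    return np.round(R.from_quat(manip.state()['eef_rot']).as_matrix().T@np.array(dx)/.4,3)
E
python3 - <<'E'
from h import *
for n in('scene','top'):
    f=grab(n); save(f['frame'],n+'0'); print(n,f['position'],f['attitude'],f['intrinsics'],[k for k in f])
s=manip.state();print(s)
E
```

```text
pics
scene [-0.01504966  0.74146177  0.73001039] [-0.13500605  0.41234661  0.85013993 -0.29833829] [[516.4570905    0.         307.7866159 ]
 [  0.         516.4570905  187.94297574]
 [  0.           0.           1.        ]] ['frame', 'depth', 'intrinsics', 'position', 'attitude']
top [0.36219276 0.08825803 0.93708615] [ 0.04766421 -0.02857412 -0.69986896  0.71210609] [[459.50227414   0.         323.63288146]
 [  0.         459.50227414 194.89965342]
 [  0.           0.           1.        ]] ['frame', 'depth', 'intrinsics', 'position', 'attitude']
{'time': 0.1, 'joint_positions': array([ 1.17349581,  0.42667523,  0.07386885,  1.60656455, -0.0340626 ,
        1.11076023, -0.06712619]), 'joint_vel': array([ 0.00054783, -0.00225391, -0.00103266,  0.00040448, -0.00143866,
        0.00048717,  0.00185527]), 'effort': array([ 5.68207164e-03, -9.37473965e+01,  3.67572784e+00, -4.55046773e+01,
       -4.86225961e-02,  1.67811464e-02,  3.26017391e-05]), 'position': array([ 0.16542089, -0.65403386,  0.22683274]), 'eef_rot': array([ 9.92337492e-01,  1.23555547e-01, -1.30783654e-04, -5.59101878e-04]), 'contact_force': array([-0.47541939,  0.20896246, -0.05192347]), 'ft_torque': array([ 0.04536585, -0.0115613 , -0.00618354]), 'gripper_force': 0.0, 'opening': 0.09426710291136531}
```

View pics/top0.png

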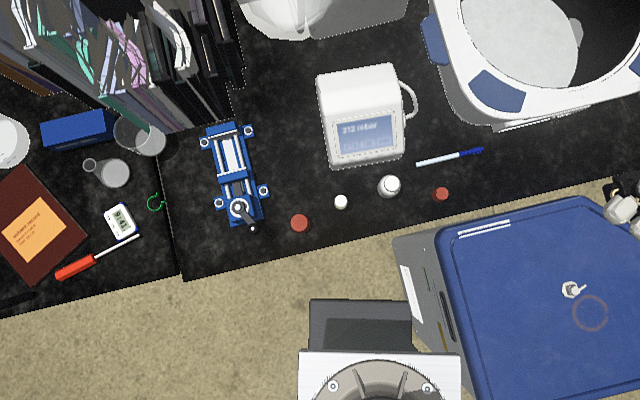

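View pics/scene0.png

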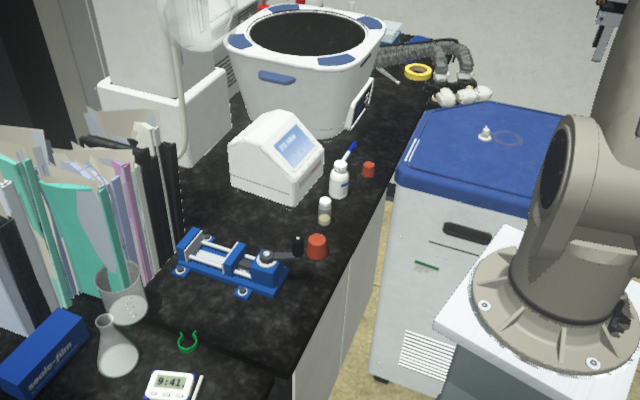

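The pictures show two red-brown stoppers: one at top (299,222), scene (317,246), and one at top (441,194), scene (369,170). The red screwdriver at top (75,268) could also be confused with them. The vial is at top (341,201) and the bottle at (389,186). The vise is at top about (232,170), with its crank at (239,207) and knob near (252,229). I'll measure both stoppers and the vise.

```bash
python3 - <<'E'
from h import *
t=load('top');s=load('scene')
for n,f,seeds in(('top',t,[(299,222),(441,194)]),('scene',s,[(317,240),(369,166)])):
    P=cloud(f); hsv=cv2.cvtColor(f['frame'],cv2.COLOR_RGB2HSV)
    m=(((hsv[...,0]<12)|(hsv[...,0]>172))&(hsv[...,1]>110)&(hsv[...,2]>60)).astype(np.uint8)
    k,l,st,c=cv2.connectedComponentsWithStats(m)
    for u,v in seeds:
        i=l[v,u]; q=P[l==i]; zt=np.percentile(q[:,2],95); top=q[np.abs(q[:,2]-zt)<.004]
        print(n,i,st[i],'ztop',zt.round(4),'topmean',top.mean(0).round(4),'ext',np.ptp(q,axis=0).round(4),np.ptp(top,axis=0).round(4), 'ray', plane(f,*c[i],.03).round(4))
# vise in top
P=cloud(t);hsv=cv2.cvtColor(t['frame'],cv2.COLOR_RGB2HSV)
reg=np.zeros((400,640),bool);reg[115:240,195:275]=1
b=reg&(hsv[...,0]>100)&(hsv[...,0]<125)&(hsv[...,1]>120)&(hsv[...,2]>60)
q=P[b];print(len(q),np.histogram(q[:,2],bins=np.arange(-.005,.12,.005)))
j=q[(q[:,2]>.044)&(q[:,2]<.054)]
np.save('/tmp/j.npy',j)
m=(b&(P[...,2]>.044)&(P[...,2]<.056)).astype(np.uint8)
k,l,st,c=cv2.connectedComponentsWithStats(m)
for i in range(1,k):
    if st[i,4]>15:
        qq=P[l==i];r=cv2.minAreaRect((qq[:,:2]*1000).astype(np.float32));print(st[i],qq.mean(0).round(4),r)
kn=P[reg&(P[...,2]>.095)&(P[...,2]<.12)];print('knob',len(kn),kn.mean(0) if len(kn) else 0,np.ptp(kn,axis=0) if len(kn) else 0)
big=cv2.resize(t['frame'][110:250,190:330],None,fx=4.2,fy=4.2,interpolation=cv2.INTER_CUBIC)
save(big,'vise_crop')
E
```

```text
top 14 [290 214  20  19 279] ztop 0.0405 topmean [0.4053 0.1615 0.0384] ext [0.0588 0.0913 0.9331] [0.0315 0.0337 0.0054] ray [0.4043 0.1607 0.03  ]
top 13 [432 187  17  15 194] ztop 0.0309 topmean [ 0.4684 -0.119   0.0291] ext [0.026  0.0344 0.0329] [0.0242 0.0261 0.0058] ray [ 0.4662 -0.1157  0.03  ]
scene 5 [306 233  21  27 465] ztop 0.0383 topmean [0.4033 0.1648 0.0368] ext [0.4411 0.6264 0.7317] [0.0341 0.0345 0.0059] ray [0.396  0.1747 0.03  ]
scene 4 [361 161  14  17 184] ztop 0.0292 topmean [ 0.4671 -0.1159  0.0277] ext [0.0273 0.0631 0.0347] [0.0235 0.0296 0.0054] ray [ 0.4554 -0.0964  0.03  ]
2025 (array([  5,  24, 199, 609, 402,   6,   0,   2,   5,  24, 296, 275, 168,
         1,   1,   0,   0,   0,   0,   0,   0,   0,   0,   0]), array([-0.005,  0.   ,  0.005,  0.01 ,  0.015,  0.02 ,  0.025,  0.03 ,
        0.035,  0.04 ,  0.045,  0.05 ,  0.055,  0.06 ,  0.065,  0.07 ,
        0.075,  0.08 ,  0.085,  0.09 ,  0.095,  0.1  ,  0.105,  0.11 ,
        0.115]))
[205 121  31  15 265] [0.5878 0.3211 0.0505] ((587.9114379882812, 321.4337463378906), (18.140174865722656, 59.689022064208984), 16.119874954223633)
[218 169  30  15 222] [0.4927 0.2931 0.0481] ((493.2796936035156, 293.4586181640625), (14.96820068359375, 59.49399948120117), 15.94737720489502)
[242 193  10  12  43] [0.4498 0.2618 0.0544] ((449.58056640625, 261.0186767578125), (22.331579208374023, 12.271993637084961), 46.84741973876953)
[225 199   6   8  23] [0.4405 0.2993 0.0542] ((439.8738098144531, 299.7905578613281), (10.315077781677246, 13.785243034362793), 88.797119140625)
[248 206   7  11  27] [0.4239 0.2522 0.0541] ((423.5990295410156, 253.73419189453125), (19.024944305419922, 9.924860000610352), 15.11237621307373)
[230 216  13   6  25] [0.4074 0.2833 0.0531] ((410.07757568359375, 283.016845703125), (9.252490997314453, 21.89194679260254), 15.700187683105469)
knob 111 [0.38970296 0.23836289 0.10663944] [0.01822716 0.02067229 0.0168639 ]
```

View pics/vise_crop.png

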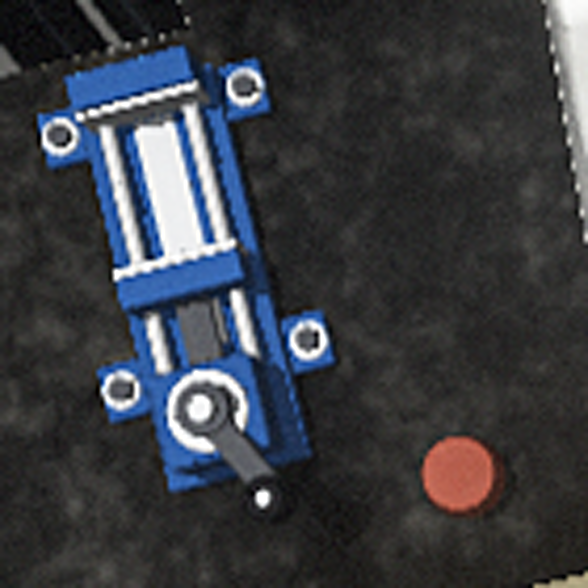

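The crop shows a blue vise with its fixed jaw at the top, the moving jaw at crop (180,280), the crank hub at (205,407), the knob at (262,497), and the larger stopper at (460,473). That stopper is 37 mm high, while the one at top (441,194) is 28 mm high, so the second is my choice. Next I'll check clearances and the vise frame.

```bash
python3 - <<'E'
from h import *
t=load('top');s=load('scene')
Q=np.concatenate([cloud(f)[f['depth']>0] for f in(t,s)])
def mx(c,d,lab):
    m=(np.abs(Q[:,0]-c[0])<d[0])&(np.abs(Q[:,1]-c[1])<d[1]); q=Q[m]; print(lab,len(q),np.percentile(q[:,2],99.5).round(3))
# path corridor
a=np.array([.166,-.62]);b=np.array([.467,-.117])
for w in np.linspace(.15,1,6): mx(a+w*(b-a),(.09,.09),('path',(a+w*(b-a)).round(2)))
mx((.467,-.117),(.037,.1),'pickbody'); mx((.56,-.117),(.02,.1),'behind')
# bottle / vial
for n,uv in(('vial',(341,201)),('bottle',(389,186))): print(n,cloud(t)[uv[1],uv[0]].round(3))
for uv in[(239,207),(240,206)]: print('hub',plane(t,*uv,.071).round(4))
print('hub scene',plane(s,266,254,.071).round(4))
# vise frame
y=np.radians(16.2);X=np.array([np.cos(y),np.sin(y)]);Y=np.array([-X[1],X[0]]);o=np.array([.5406,.3075])
rel_=Q[:,:2]-o;A=rel_@X;B=rel_@Y
for lo in range(-60,130,10):
    m=(A*1e3>=lo)&(A*1e3<lo+10)&(np.abs(B)<.095);mm=m&(np.abs(B)<.03);print(lo,np.percentile(Q[m,2],99).round(3),np.percentile(Q[mm,2],[50,98]).round(3))
P=cloud(t);k=(P[...,2]>.1)&(P[...,2]<.115);k[:,:240]=0;k[:,265:]=0;k[:215]=0;k[245:]=0
v,u=np.nonzero(k);print(len(u),u.mean(),v.mean(),plane(t,u.mean(),v.mean(),.107))
E
```

```text
('path', array([ 0.21, -0.54])) 2875 0.347
('path', array([ 0.26, -0.46])) 8158 0.067
('path', array([ 0.31, -0.37])) 12725 0.09
('path', array([ 0.36, -0.29])) 12239 0.087
('path', array([ 0.42, -0.2 ])) 17562 0.066
('path', array([ 0.47, -0.12])) 14369 0.087
pickbody 7607 0.085
behind 3659 0.237
vial [0.446 0.079 0.062]
bottle [ 0.473 -0.009  0.086]
hub [0.4301 0.273  0.071 ]
hub [0.4321 0.2712 0.071 ]
hub scene [0.4291 0.2788 0.071 ]
-60 0.05 [0.041 0.05 ]
-50 0.05 [0.048 0.051]
-40 0.048 [0.046 0.049]
-30 0.029 [0.016 0.03 ]
-20 0.03 [0.015 0.03 ]
-10 0.03 [0.016 0.03 ]
0 0.029 [0.016 0.03 ]
10 0.029 [0.016 0.03 ]
20 0.03 [0.016 0.03 ]
30 0.048 [0.028 0.048]
40 0.053 [0.05  0.054]
50 0.053 [0.05  0.053]
60 0.004 [0.001 0.003]
70 0.243 [0.102 0.237]
80 0.283 [0.185 0.288]
90 0.301 [0.259 0.301]
100 0.3 [0.262 0.301]
110 0.301 [0.263 0.302]
120 0.301 [0.262 0.302]
104 252.68269230769232 227.94230769230768 [0.38968534 0.23893479 0.107     ]
```

```bash
python3 - <<'E'
from h import *
print(rel([.22,.42,.0]), rel([.467-.1654,-.117+.654,0]))
E
```

```text
[ 0.791 -0.883  0.001] [ 1.060e+00 -1.117e+00  1.000e-03]
```

Request:
servo_tool --moves '[{"tx":0.09,"ty":-0.1},{"tx":0.18,"ty":-0.2},{"tx":0.27,"ty":-0.3},{"tx":0.36,"ty":-0.4,"roll":0.01},{"tx":0.45,"ty":-0.5,"roll":0.02},{"tx":0.54,"ty":-0.6,"roll":0.03},{"tx":0.63,"ty":-0.7,"roll":0.039},{"tx":0.71,"ty":-0.79,"roll":0.039},{"tx":0.79,"ty":-0.88,"roll":0.039},{"tx":0.79,"ty":-0.88,"roll":0.039},{"tx":0.79,"ty":-0.88,"roll":0.039}]' --jaw 0.2

```text
invalid input at $.moves[0]: expected keys tx, ty, tz, roll
```

```bash
python3 - <<'E'
from h import *
s=manip.state();print(s['position'],s['eef_rot'],s['opening'],R.from_quat(s['eef_rot']).as_matrix().round(3))
print(rel(np.array([.455,-.117,.17])-s['position']))
E
```

```text
[ 0.16542089 -0.65403386  0.22683274] [ 9.92337492e-01  1.23555547e-01 -1.30783654e-04 -5.59101878e-04] 0.09426710291136531 [[ 0.969  0.245 -0.   ]
 [ 0.245 -0.969  0.001]
 [-0.    -0.001 -1.   ]]
[ 1.031 -1.124  0.143]
```

Request:
servo_tool --moves '[{"tx":0.09,"ty":-0.1,"tz":0,"roll":0},{"tx":0.18,"ty":-0.2,"tz":0,"roll":0},{"tx":0.27,"ty":-0.3,"tz":0,"roll":0},{"tx":0.36,"ty":-0.4,"tz":0,"roll":0.01},{"tx":0.45,"ty":-0.5,"tz":0,"roll":0.02},{"tx":0.54,"ty":-0.6,"tz":0,"roll":0.03},{"tx":0.63,"ty":-0.7,"tz":0,"roll":0.039},{"tx":0.71,"ty":-0.79,"tz":0,"roll":0.039},{"tx":0.79,"ty":-0.88,"tz":0,"roll":0.039},{"tx":0.79,"ty":-0.88,"tz":0,"roll":0.039},{"tx":0.79,"ty":-0.88,"tz":0,"roll":0.039}]' --jaw 0.2

```text
time: 1.2
position: [0.387, -0.2327, 0.2276]
eef_rot: [1.0, 0.004, 0.0, -0.0]
contact_force: [-0.5, -0.5, 0.9]
opening: 0.056
gripper_force: 0.0
```

```bash
python3 - <<'E'
from h import *
s=manip.state();print(s['position'],s['opening'],R.from_quat(s['eef_rot']).as_matrix().round(3))
print(rel(np.array([.455,-.117,.17])-s['position']))
E
```

```text
[ 0.38696029 -0.23267074  0.22755666] 0.05597310115622917 [[ 1.     0.008  0.   ]
 [ 0.008 -1.     0.   ]
 [ 0.    -0.    -1.   ]]
[ 0.172 -0.288  0.144]
```

Request:
servo_tool --moves '[{"tx":0.05,"ty":-0.09,"tz":0.05,"roll":0},{"tx":0.1,"ty":-0.18,"tz":0.1,"roll":0},{"tx":0.15,"ty":-0.26,"tz":0.14,"roll":0},{"tx":0.17,"ty":-0.29,"tz":0.14,"roll":0},{"tx":0.17,"ty":-0.29,"tz":0.14,"roll":0},{"tx":0.17,"ty":-0.29,"tz":0.14,"roll":0}]'

```text
time: 1.8
position: [0.4528, -0.1205, 0.1713]
eef_rot: [1.0, 0.001, -0.0, 0.0]
contact_force: [-0.9, -0.9, -0.3]
opening: 0.0564
gripper_force: 0.0
```

```bash
python3 - <<'E'
from h import *
f=grab('wrist');save(f['frame'],'wrist1');P=cloud(f)
hsv=cv2.cvtColor(f['frame'],cv2.COLOR_RGB2HSV)
m=(((hsv[...,0]<12)|(hsv[...,0]>172))&(hsv[...,1]>110)&(hsv[...,2]>60)).astype(np.uint8)
k,l,st,c=cv2.connectedComponentsWithStats(m)
s=manip.state()
for i in range(1,k):
    if st[i,4]>200:
        q=P[(l==i)&(f['depth']>0)];top=q[np.abs(q[:,2]-np.percentile(q[:,2],90))<.003]
        ctr,r=cv2.minEnclosingCircle((top[:,:2]*1000).astype(np.float32));print(st[i],top.mean(0),ctr,r)
        print(rel(np.array([*np.array(ctr)/1000,.0405])-s['position']))
print(s['position'],f['position'],att(f).round(2))
E
```

```text
[304 158  30  34 818] [ 0.46758064 -0.11904993  0.02848493] (467.3300476074219, -119.10299682617188) 13.184175491333008
[ 0.037 -0.004  0.328]
[   9  213   67   47 2156] [0.40472282 0.16041047 0.03746194] (404.0872802734375, 161.80014038085938) 18.86060333251953
[-0.121 -0.707  0.327]
[ 0.45270932 -0.1208287   0.17151898] [ 0.53006235 -0.12038292  0.32924575] [[ 0.    0.96  0.27]
 [-1.    0.    0.  ]
 [-0.   -0.27  0.96]]
```

View pics/wrist1.png

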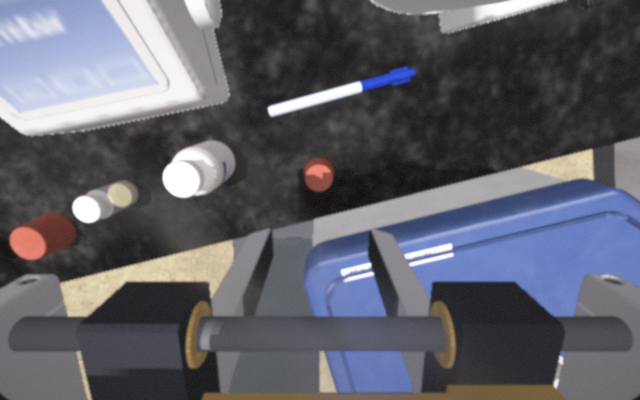

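The wrist picture shows the small stopper at (318,175), the bottle at (185,178), the vial at (87,208), and the large stopper at (45,236). The small one has a mark on top, so I'll check it up close.

```bash
python3 - <<'E'
from h import *
f=load('wrist');fx=f['intrinsics'][0,0];print(fx,f['depth'][165:185,310:326].mean())
P=cloud(f)
print(P[175,298:340,1].round(4),P[175,298:340,2].round(3))
for u in(302.5,303.5,334,335): print(plane(f,u,172,.028).round(4))
save(cv2.resize(f['frame'][140:210,270:360],None,fx=6,fy=6,interpolation=cv2.INTER_CUBIC),'stopB')
E
```

```text
326.23544316462403 0.30591935
[-0.0977 -0.0988 -0.0997 -0.1008 -0.1017 -0.1028 -0.1039 -0.1204 -0.1071
 -0.108  -0.109  -0.1099 -0.1109 -0.1119 -0.1128 -0.1137 -0.1146 -0.1156
 -0.1165 -0.1175 -0.1184 -0.1193 -0.1203 -0.1212 -0.1221 -0.1231 -0.124
 -0.125  -0.1259 -0.1268 -0.1278 -0.1287 -0.1296 -0.1306 -0.1315 -0.1328
 -0.1346 -0.1357 -0.1367 -0.1377 -0.1387 -0.1398] [-0.     0.001  0.     0.001 -0.001  0.     0.001  0.329  0.029  0.028
  0.028  0.028  0.029  0.029  0.029  0.028  0.029  0.028  0.028  0.029
  0.028  0.028  0.029  0.028  0.029  0.029  0.028  0.029  0.029  0.03
  0.028  0.029  0.029  0.029  0.029  0.019  0.     0.     0.001  0.001
  0.001 -0.001]
[ 0.4722 -0.1039  0.028 ]
[ 0.4722 -0.1048  0.028 ]
[ 0.4723 -0.1334  0.028 ]
[ 0.4723 -0.1343  0.028 ]
```

View pics/stopB.png

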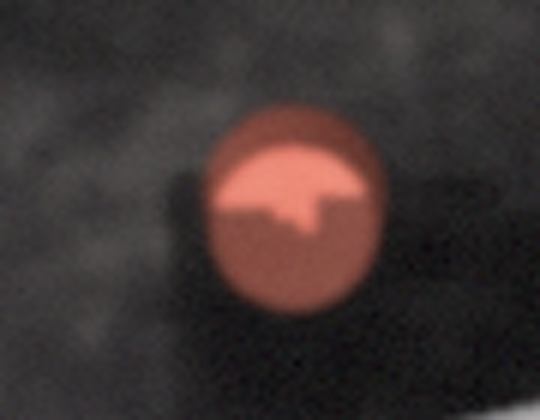

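The crop shows a plain round plug, half in gripper shadow, about 30 mm across and 28 mm high. It is the small stopper, so I'll grasp its top 10 mm, because the vise rods reach 30 mm and would foul a deeper grip.

Request:
servo_tool --moves '[{"tx":0.037,"ty":-0.004,"tz":0.08,"roll":0},{"tx":0.037,"ty":-0.004,"tz":0.16,"roll":0},{"tx":0.037,"ty":-0.004,"tz":0.24,"roll":0},{"tx":0.037,"ty":-0.004,"tz":0.3,"roll":0},{"tx":0.037,"ty":-0.004,"tz":0.327,"roll":0},{"tx":0.037,"ty":-0.004,"tz":0.327,"roll":0},{"tx":0.037,"ty":-0.004,"tz":0.327,"roll":0},{"tx":0.037,"ty":-0.004,"tz":0.327,"roll":0}]'

```text
time: 2.65
position: [0.4688, -0.1182, 0.042]
eef_rot: [1.0, 0.001, 0.001, 0.0]
contact_force: [0.1, -0.4, 0.8]
opening: 0.0562
gripper_force: 0.0
```

Request:
servo_tool --moves '[{"tx":0,"ty":0,"tz":0,"roll":0},{"tx":0,"ty":0,"tz":0,"roll":0},{"tx":0,"ty":0,"tz":0,"roll":0},{"tx":0,"ty":0,"tz":0,"roll":0},{"tx":0,"ty":0,"tz":0,"roll":0},{"tx":0,"ty":0,"tz":0,"roll":0}]' --jaw -1

```text
time: 3.25
position: [0.4682, -0.1178, 0.0409]
eef_rot: [1.0, 0.001, 0.0, 0.0]
contact_force: [-1.0, -0.3, 6.2]
opening: 0.0301
gripper_force: 30.0
```

Request:
servo_tool --moves '[{"tx":0,"ty":0,"tz":-0.05,"roll":0},{"tx":0,"ty":0,"tz":-0.15,"roll":0},{"tx":0,"ty":0,"tz":-0.25,"roll":0},{"tx":0,"ty":0,"tz":-0.35,"roll":0},{"tx":-0.05,"ty":0,"tz":-0.45,"roll":0},{"tx":-0.05,"ty":0,"tz":-0.5,"roll":0},{"tx":-0.05,"ty":0,"tz":-0.5,"roll":0}]'

```text
time: 3.95
position: [0.4491, -0.1181, 0.2436]
eef_rot: [1.0, 0.001, 0.002, 0.001]
contact_force: [0.9, -0.0, -0.2]
opening: 0.0295
gripper_force: 30.0
```

```bash
python3 - <<'E'
from h import *
s=manip.state();print(s['joint_positions'],s['position'],s['opening'],s['gripper_force'])
print(rel(np.array([.50,.27,.24])-s['position']))
E
```

```text
[ 0.43503597  0.07702824 -0.33150175  2.02687867  0.03020536  1.03714712
 -1.47925413] [ 0.44910262 -0.11812793  0.24358859] 0.029545157274984496 29.999937415122986
[ 0.129 -0.97   0.008]
```

Request:
servo_tool --moves '[{"tx":0,"ty":-0.04,"tz":0,"roll":-0.023},{"tx":0,"ty":-0.12,"tz":0,"roll":-0.046},{"tx":0,"ty":-0.2,"tz":0,"roll":-0.069},{"tx":0,"ty":-0.28,"tz":0,"roll":-0.092},{"tx":0,"ty":-0.36,"tz":0,"roll":-0.115},{"tx":0,"ty":-0.44,"tz":0,"roll":-0.138},{"tx":0.02,"ty":-0.52,"tz":0,"roll":-0.161},{"tx":0.04,"ty":-0.6,"tz":0,"roll":-0.184},{"tx":0.06,"ty":-0.68,"tz":0,"roll":-0.207},{"tx":0.08,"ty":-0.76,"tz":0,"roll":-0.23},{"tx":0.1,"ty":-0.84,"tz":0,"roll":-0.253},{"tx":0.1,"ty":-0.92,"tz":0,"roll":-0.276}]'

```text
time: 5.15
position: [0.4874, 0.2514, 0.2393]
eef_rot: [0.644, 0.765, -0.0, -0.001]
contact_force: [0.9, -0.1, 0.3]
opening: 0.0296
gripper_force: 30.0
```

Request:
servo_tool --moves '[{"tx":0,"ty":0,"tz":0,"roll":-0.023},{"tx":0,"ty":0,"tz":0,"roll":-0.046},{"tx":0,"ty":0,"tz":0,"roll":-0.069},{"tx":0,"ty":0,"tz":0,"roll":-0.092},{"tx":0,"ty":0,"tz":0,"roll":-0.115},{"tx":0,"ty":0,"tz":0,"roll":-0.138},{"tx":0,"ty":0,"tz":0,"roll":-0.161},{"tx":0,"ty":0,"tz":0,"roll":-0.184},{"tx":0,"ty":0,"tz":0,"roll":-0.207},{"tx":0,"ty":0,"tz":0,"roll":-0.23},{"tx":0,"ty":0,"tz":0,"roll":-0.253},{"tx":0,"ty":0,"tz":0,"roll":-0.269}]'

```text
time: 6.35
position: [0.4867, 0.2503, 0.2395]
eef_rot: [-0.145, 0.989, 0.0, -0.001]
contact_force: [0.1, 0.2, -0.4]
opening: 0.0298
gripper_force: 30.0
```

```bash
python3 - <<'E'
from h import *
f=grab('wrist');save(f['frame'],'wrist2');P=cloud(f);s=manip.state()
print(s['joint_positions'],s['position'],s['opening'],np.degrees(np.arctan2(*R.from_quat(s['eef_rot']).as_matrix()[[1,0],0])))
hsv=cv2.cvtColor(f['frame'],cv2.COLOR_RGB2HSV)
b=(hsv[...,0]>100)&(hsv[...,0]<125)&(hsv[...,1]>120)&(hsv[...,2]>40)&(P[...,2]>.044)&(P[...,2]<.053)
k,l,st,c=cv2.connectedComponentsWithStats(b.astype(np.uint8))
for i in range(1,k):
    if st[i,4]>60: q=P[l==i];print(st[i],q.mean(0).round(4),cv2.minAreaRect((q[:,:2]*1000).astype(np.float32)))
E
```

```text
[ 0.27686663  0.38430694 -1.07363046  1.83189941  0.36818873  1.14684104
  0.9453854 ] [0.48673256 0.25017422 0.23946525] 0.029654816508522804 -163.00009125156467
[331 189  54  13 696] [0.4898 0.2945 0.0479] ((489.8240966796875, 294.9427795410156), (14.205521583557129, 59.53284454345703), 16.212759017944336)
[331 271  19  13 226] [0.5907 0.3059 0.0506] ((590.4404907226562, 306.0732421875), (16.513805389404297, 21.433942794799805), 17.348039627075195)
```

View pics/wrist2.png

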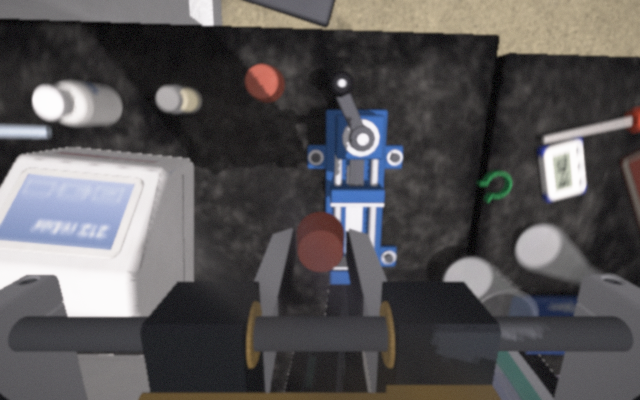

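The wrist picture shows the stopper held at (320,242). The vise is at about (357,200), with the moving jaw at (358,196), the hub at (361,138) and the knob at (342,83). Next I'll measure the rods either side of the bed.

```bash
python3 - <<'E'
from h import *
y=np.radians(16.3);X=np.array([np.cos(y),np.sin(y)]);Y=np.array([-X[1],X[0]]);o=np.array([.540,.3077])
for n in('top','scene','wrist'):
    f=load(n);P=cloud(f);Q=P[f['depth']>0];r=Q[:,:2]-o;A=r@X*1e3;B=r@Y*1e3;m=(A>-30)&(A<25)&(np.abs(B)<45)
    print(n,m.sum())
    for b in range(-32,34,4):
        k=m&(B>=b)&(B<b+4); print((b,k.sum(),(np.percentile(Q[k,2],[20,50,90])*1e3).round(1).tolist()) if k.sum() else b,end=' ')
    print()
    k=m&(Q[:,2]>.024)&(Q[:,2]<.034)
    for sgn in(-1,1):
        kk=k&(B*sgn>5); print('rod',kk.sum(),B[kk].mean() if kk.sum() else 0,Q[kk,2].max() if kk.sum() else 0)
    j=(Q[:,2]>.042)&(Q[:,2]<.056)&(np.abs(B)<40)&(A>-62)&(A<70)
    for lab,kk in(('mov',j&(A<-20)),('fix',j&(A>20))): 
        if kk.sum(): print(lab,np.percentile(A[kk],[1,99]),np.percentile(B[kk],[2,98]))
    k=(Q[:,2]>.1)&(Q[:,2]<.112)&(np.hypot(*(Q[:,:2]-[.39,.2386]).T)<.03)
    if k.sum(): print('knob',k.sum(),Q[k].mean(0),A[k].mean(),B[k].mean())
E
```

```text
top 1124
(-32, np.int64(53), [13.6, 14.7, 16.7]) (-28, np.int64(71), [14.2, 15.5, 28.2]) (-24, np.int64(59), [27.1, 27.9, 30.4]) (-20, np.int64(30), [26.3, 27.3, 29.6]) (-16, np.int64(43), [13.3, 14.6, 16.7]) (-12, np.int64(54), [13.9, 14.9, 17.0]) (-8, np.int64(50), [14.5, 15.4, 17.2]) (-4, np.int64(49), [13.4, 14.8, 16.9]) (0, np.int64(50), [14.1, 15.2, 17.0]) (4, np.int64(49), [13.9, 15.4, 17.0]) (8, np.int64(51), [14.0, 14.8, 16.9]) (12, np.int64(52), [13.5, 15.0, 16.5]) (16, np.int64(84), [15.3, 25.9, 29.6]) (20, np.int64(50), [27.2, 28.1, 29.8]) (24, np.int64(20), [14.9, 15.7, 25.3]) (28, np.int64(49), [13.9, 15.4, 17.3]) (32, np.int64(26), [13.2, 14.4, 17.3]) 
rod 106 -21.683653219619483 0.03282471899731543
rod 98 20.143304463659646 0.03207011029183271
mov [-56.39441214 -36.41667956] [-29.39445324  28.021375  ]
fix [38.35084666 58.8667427 ] [-30.02753203  27.74641881]
knob 104 [0.38967602 0.23887336 0.10731972] -163.5990998771412 -23.869237306083082
scene 936
-32 -28 (-24, np.int64(40), [13.2, 15.5, 27.9]) (-20, np.int64(92), [14.3, 23.5, 29.1]) (-16, np.int64(66), [14.0, 16.2
[... 1013 characters left out ...]
15.0, 15.9]) (-4, np.int64(69), [14.6, 15.0, 15.9]) (0, np.int64(71), [14.5, 15.0, 15.9]) (4, np.int64(75), [14.5, 15.1, 16.1]) (8, np.int64(77), [14.3, 15.1, 16.0]) (12, np.int64(82), [14.1, 14.5, 15.6]) (16, np.int64(127), [14.2, 15.1, 27.5]) (20, np.int64(104), [28.0, 28.5, 29.5]) (24, np.int64(57), [27.0, 27.7, 28.9]) (28, np.int64(120), [14.3, 14.7, 15.5]) (32, np.int64(123), [13.9, 14.5, 15.5]) 
rod 64 -19.146204260877624 0.03008427938640612
rod 205 22.190037534716975 0.03029240953090434
mov [-58.64881701 -38.68684689] [-26.83800939  30.06765779]
fix [36.01823905 56.01517143] [-28.69245234  -6.0650229 ]
knob 485 [0.38774378 0.24038985 0.10727381] -165.02804227863166 -21.871385377915402
```

Everything agrees: the vise origin is about (0.537,0.308) at yaw 16.3°, the jaws are 75 mm apart now and the knob is at 204°. The rod tops are at 29 mm, 21 mm either side of the middle.

```bash
cat >> h.py <<'E'
YAW=np.radians(16.3);VX=np.array([np.cos(YAW),np.sin(YAW),0]);VY=np.array([-VX[1],VX[0],0]);VO=np.array([.5368,.3082,0])
def V(a,b,z): return VO+VX*a+VY*b+np.array([0,0,z])
E
python3 - <<'E'
from h import *
s=manip.state();print(V(.008,0,.12),rel(V(.008,0,.12)-s['position']))
E
```

```text
[0.54447844 0.31044533 0.12      ] [-0.183  0.102  0.298]
```

Request:
servo_tool --moves '[{"tx":-0.05,"ty":0.03,"tz":0,"roll":0},{"tx":-0.1,"ty":0.06,"tz":0,"roll":0},{"tx":-0.15,"ty":0.09,"tz":0.03,"roll":0},{"tx":-0.183,"ty":0.102,"tz":0.1,"roll":0.002},{"tx":-0.183,"ty":0.102,"tz":0.17,"roll":0.002},{"tx":-0.183,"ty":0.102,"tz":0.24,"roll":0.002},{"tx":-0.183,"ty":0.102,"tz":0.298,"roll":0.002},{"tx":-0.183,"ty":0.102,"tz":0.298,"roll":0.002},{"tx":-0.183,"ty":0.102,"tz":0.298,"roll":0.002}]'

```text
time: 7.3
position: [0.5454, 0.3103, 0.1214]
eef_rot: [-0.136, 0.991, 0.0, -0.001]
contact_force: [0.9, 0.4, -0.0]
opening: 0.03
gripper_force: 30.0
```

```bash
python3 - <<'E'
from h import *
f=grab('wrist');save(f['frame'],'wrist3');P=cloud(f);s=manip.state()
print(s['joint_positions'],s['position'],s['opening'],np.degrees(np.arctan2(*R.from_quat(s['eef_rot']).as_matrix()[[1,0],0])))
print(V(.008,0,.0555),rel(V(.008,0,.0555)-s['position']))
Q=P[f['depth']>0];r=Q-VO;A=r@VX*1e3;B=r@VY*1e3
k=(A>-33)&(A<36)&(np.abs(B)<30)&(Q[:,2]>.024)&(Q[:,2]<.034)
print([(B[k&(B*g>5)].mean(),k[B*g>5].sum()) for g in(-1,1)])
j=(Q[:,2]>.045)&(Q[:,2]<.053)&(np.abs(B)<40)&(A<-20)&(A>-60);print('mov',np.percentile(A[j],[1,99]),np.percentile(B[j],[2,98]))
q=Q[(np.abs(A-8)<30)&(np.abs(B)<30)&(Q[:,2]>.06)];print(len(q))
E
```

```text
[ 0.04900697  0.63142772 -0.92425378  1.76493252  0.57698577  1.04105842
  0.75568381] [0.5459056  0.31056231 0.12222679] 0.029517404747449506 -164.40220678838523
[0.54447844 0.31044533 0.0555    ] [0.004 0.001 0.167]
[(np.float64(-20.843921889401738), np.int64(718)), (np.float64(20.691544702288358), np.int64(717))]
mov [-55.27902161 -35.85967137] [-28.33671974  28.63782508]
24338
```

View pics/wrist3.png

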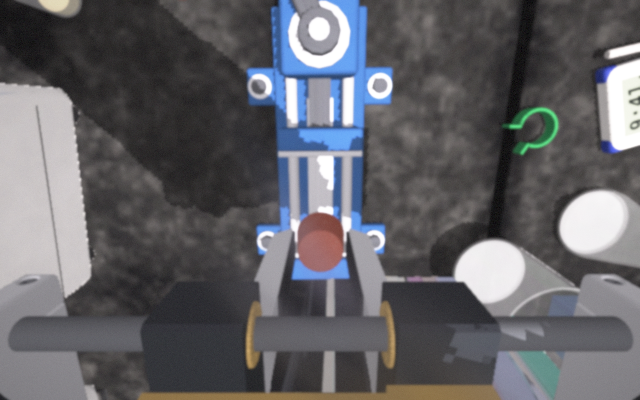

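The stopper at (320,242) is centred over the bed between the rods at (295,190) and (346,190). I'll lower it slowly.

Request:
servo_tool --moves '[{"tx":0.003,"ty":0.001,"tz":0.05,"roll":0},{"tx":0.003,"ty":0.001,"tz":0.09,"roll":0},{"tx":0.003,"ty":0.001,"tz":0.12,"roll":0},{"tx":0.003,"ty":0.001,"tz":0.14,"roll":0},{"tx":0.003,"ty":0.001,"tz":0.15,"roll":0},{"tx":0.003,"ty":0.001,"tz":0.157,"roll":0},{"tx":0.003,"ty":0.001,"tz":0.162,"roll":0},{"tx":0.003,"ty":0.001,"tz":0.162,"roll":0},{"tx":0.003,"ty":0.001,"tz":0.162,"roll":0}]'

```text
time: 8.25
position: [0.5447, 0.3102, 0.057]
eef_rot: [-0.136, 0.991, 0.0, 0.0]
contact_force: [0.2, -0.1, -0.3]
opening: 0.0297
gripper_force: 30.0
```

```bash
python3 - <<'E'
from h import *
s=manip.state();r=s['position']-VO;print(s['position'],r@VX,r@VY,s['contact_force'],s['gripper_force'],s['opening'])
E
```

```text
[0.54468478 0.31019073 0.05703984] 0.008126582347035708 -0.00030228152140180796 [ 0.15553299 -0.10807609 -0.26806583] 29.999964237213135 0.0296899447242889
```

Request:
servo_tool --moves '[{"tx":0,"ty":0,"tz":0.003,"roll":0},{"tx":0,"ty":0,"tz":0.005,"roll":0},{"tx":0,"ty":0,"tz":0.005,"roll":0},{"tx":0,"ty":0,"tz":0.005,"roll":0}]'

```text
time: 8.65
position: [0.5447, 0.3101, 0.055]
eef_rot: [-0.136, 0.991, 0.0, 0.0]
contact_force: [-0.2, -1.4, 4.1]
opening: 0.0294
gripper_force: 30.0
```

Request:
servo_tool --moves '[{"tx":0,"ty":0,"tz":0,"roll":0},{"tx":0,"ty":0,"tz":0,"roll":0},{"tx":0,"ty":0,"tz":0,"roll":0},{"tx":0,"ty":0,"tz":-0.02,"roll":0},{"tx":0,"ty":0,"tz":-0.06,"roll":0},{"tx":0,"ty":0,"tz":-0.14,"roll":0},{"tx":0,"ty":0,"tz":-0.24,"roll":0},{"tx":0,"ty":0,"tz":-0.34,"roll":0},{"tx":0,"ty":0,"tz":-0.34,"roll":0},{"tx":0,"ty":0,"tz":-0.34,"roll":0}]' --jaw 0.1

```text
time: 9.65
position: [0.5449, 0.3103, 0.1925]
eef_rot: [-0.136, 0.991, 0.0, 0.001]
contact_force: [-0.3, 0.5, -0.9]
opening: 0.052
gripper_force: 0.0
```

```bash
python3 - <<'E'
from h import *
f=grab('wrist');save(f['frame'],'wrist4');P=cloud(f);s=manip.state();Q=P[f['depth']>0];r=Q-VO;A=r@VX*1e3;B=r@VY*1e3
hsv=cv2.cvtColor(f['frame'],cv2.COLOR_RGB2HSV)[f['depth']>0]
k=((hsv[:,0]<12)|(hsv[:,0]>172))&(hsv[:,1]>100)&(np.abs(A)<45)&(np.abs(B)<32)
print('stop',k.sum(),np.percentile(Q[k,2],[50,95,99]));k&=(Q[:,2]>.038);print(A[k].mean(),B[k].mean(),np.ptp(A[k]),np.ptp(B[k]))
k=(Q[:,2]>.1)&(Q[:,2]<.112)&(np.hypot(*(Q[:,:2]-[.388,.24]).T)<.03)
if k.sum():
    a,b=A[k].mean()+112,B[k].mean();print('knob',k.sum(),a,b,np.hypot(a,b),np.degrees(np.arctan2(b,a))%360)
th=np.radians(204.4);tgt=V(-.112+.055*np.cos(th),.055*np.sin(th),.17);print(s['position'],s['opening'],tgt,rel(tgt-s['position']))
E
```

```text
stop 638 [0.04230718 0.04364417 0.04423999]
7.307969633579875 -0.35567325578808 24.04323483505063 25.54045209206314
[0.54455893 0.30981713 0.19118912] 0.05158503888662607 [0.38760442 0.24089992 0.17      ] [ 0.424 -0.06   0.053]
```

View pics/wrist4.png

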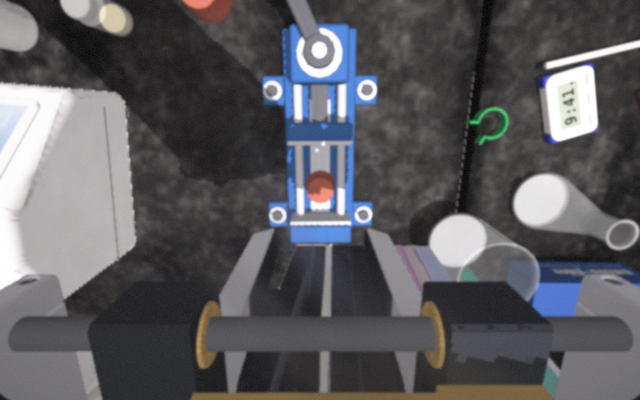

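The picture shows the stopper upright on the bed at (320,186), top at 42 mm, free of the gripper. Next is the knob.

Request:
servo_tool --moves '[{"tx":0.05,"ty":0,"tz":0,"roll":0},{"tx":0.12,"ty":-0.01,"tz":0,"roll":0},{"tx":0.2,"ty":-0.03,"tz":0,"roll":0},{"tx":0.28,"ty":-0.04,"tz":0.02,"roll":0},{"tx":0.35,"ty":-0.05,"tz":0.04,"roll":0},{"tx":0.4,"ty":-0.06,"tz":0.05,"roll":0},{"tx":0.424,"ty":-0.06,"tz":0.05,"roll":0},{"tx":0.424,"ty":-0.06,"tz":0.05,"roll":0},{"tx":0.424,"ty":-0.06,"tz":0.05,"roll":0}]'

```text
time: 10.6
position: [0.3885, 0.2417, 0.171]
eef_rot: [-0.136, 0.991, 0.0, 0.0]
contact_force: [-0.1, -0.4, 0.4]
opening: 0.0518
gripper_force: 0.0
```

```bash
python3 - <<'E'
from h import *
f=grab('wrist');P=cloud(f);s=manip.state();Q=P[f['depth']>0];r=Q-VO;A=r@VX*1e3+112;B=r@VY*1e3
k=(Q[:,2]>.1)&(Q[:,2]<.112)&(np.hypot(*(Q[:,:2]-[.388,.24]).T)<.025)
if k.sum():
    a,b=A[k].mean(),B[k].mean();print('knob',k.sum(),a,b,np.hypot(a,b),np.degrees(np.arctan2(b,a))%360,np.ptp(A[k]),np.ptp(B[k]))
p=s['position']-VO;print(s['position'],s['joint_positions'],p@VX*1e3+112,p@VY*1e3)
th=np.radians(204.4);tgt=V(-.112+.055*np.cos(th),.055*np.sin(th),.098);print(rel(tgt-s['position']))
E
```

```text
knob 632 -52.0419240695758 -22.9373702736965 56.87253129531118 203.78538706858737 20.16851003164564 20.455381506171207
[0.38858957 0.24180304 0.17095322] [ 0.28829445  0.30542765 -1.1175206   2.08686958  0.33949593  0.94484225
  0.82928927] -48.888575168127176 -22.130422072010123
[ 0.003 -0.002  0.182]
```

Request:
servo_tool --moves '[{"tx":0.006,"ty":-0.001,"tz":0.06,"roll":0},{"tx":0.006,"ty":-0.001,"tz":0.12,"roll":0},{"tx":0.006,"ty":-0.001,"tz":0.16,"roll":0},{"tx":0.006,"ty":-0.001,"tz":0.18,"roll":0},{"tx":0.006,"ty":-0.001,"tz":0.182,"roll":0},{"tx":0.006,"ty":-0.001,"tz":0.182,"roll":0},{"tx":0.006,"ty":-0.001,"tz":0.182,"roll":0}]'

```text
time: 11.35
position: [0.386, 0.2406, 0.0986]
eef_rot: [-0.136, 0.991, 0.0, 0.001]
contact_force: [0.1, -0.5, 0.2]
opening: 0.0516
gripper_force: 0.0
```

Request:
servo_tool --moves '[{"tx":0,"ty":0,"tz":0,"roll":0},{"tx":0,"ty":0,"tz":0,"roll":0},{"tx":0,"ty":0,"tz":0,"roll":0},{"tx":0,"ty":0,"tz":0,"roll":0},{"tx":0,"ty":0,"tz":0,"roll":0},{"tx":0,"ty":0,"tz":0,"roll":0}]' --jaw -1

```text
time: 11.95
position: [0.3855, 0.2401, 0.098]
eef_rot: [-0.136, 0.991, -0.0, 0.0]
contact_force: [-0.3, -1.5, 3.4]
opening: 0.0205
gripper_force: 30.0
```

```bash
cat > k.py <<'E'
from h import *
import sys
s=manip.state();p=s['position']-VO;a,b=p@VX*1e3+112,p@VY*1e3
th0=np.degrees(np.arctan2(b,a));print(s['time'],'pos',a,b,np.hypot(a,b),th0%360,p[2],'F',(s['contact_force']@VX).round(1),(s['contact_force']@VY).round(1),s['contact_force'][2].round(1),s['opening'])
e=float(sys.argv[1]);n=int(sys.argv[2]);t0=float(sys.argv[3]) if len(sys.argv)>3 else th0%360
for t in np.linspace(t0,e,n+1)[1:]:
    g=V(-.112+.055*np.cos(np.radians(t)),.055*np.sin(np.radians(t)),.098);print(round(t),rel(g-s['position']).round(3).tolist())
E
python3 k.py 130 10
```

```text
11.95 pos -52.28394775799569 -22.90532707660815 57.081215838901166 203.65797726385048 0.09796508131518122 F -0.7 -1.3 3.4 0.020536479700985426
196 [0.001, 0.019, -0.0]
189 [0.006, 0.036, -0.0]
182 [0.007, 0.053, -0.0]
174 [0.007, 0.071, -0.0]
167 [0.004, 0.089, -0.0]
159 [-0.001, 0.106, -0.0]
152 [-0.008, 0.122, -0.0]
145 [-0.017, 0.137, -0.0]
137 [-0.028, 0.151, -0.0]
130 [-0.04, 0.163, -0.0]
```

Request:
servo_tool --moves '[{"tx":0.001,"ty":0.01,"tz":0,"roll":0},{"tx":0.002,"ty":0.019,"tz":0,"roll":0},{"tx":0.006,"ty":0.036,"tz":0,"roll":0},{"tx":0.007,"ty":0.053,"tz":0,"roll":0},{"tx":0.007,"ty":0.071,"tz":0,"roll":0},{"tx":0.004,"ty":0.089,"tz":0,"roll":0},{"tx":-0.001,"ty":0.106,"tz":0,"roll":0},{"tx":-0.008,"ty":0.122,"tz":0,"roll":0},{"tx":-0.017,"ty":0.137,"tz":0,"roll":0},{"tx":-0.028,"ty":0.151,"tz":0,"roll":0},{"tx":-0.04,"ty":0.163,"tz":0,"roll":0},{"tx":-0.04,"ty":0.163,"tz":0,"roll":0}]'

```text
time: 13.15
position: [0.3828, 0.3089, 0.098]
eef_rot: [-0.137, 0.991, 0.001, -0.0]
contact_force: [-3.1, 5.6, 1.8]
opening: 0.0205
gripper_force: 30.0
```

```bash
python3 k.py 60 10
```

```text
13.15 pos -35.64010856297122 43.9453820558977 56.58103871810052 129.04236996670912 0.09802570680489736 F -1.4 6.3 1.8 0.020537032187279394
122 [-0.016, 0.007, 0.0]
115 [-0.03, 0.015, 0.0]
108 [-0.046, 0.021, 0.0]
101 [-0.062, 0.026, 0.0]
95 [-0.078, 0.028, 0.0]
88 [-0.095, 0.029, 0.0]
81 [-0.111, 0.027, 0.0]
74 [-0.127, 0.024, 0.0]
67 [-0.143, 0.018, 0.0]
60 [-0.158, 0.011, 0.0]
```

Request:
servo_tool --moves '[{"tx":-0.016,"ty":0.009,"tz":0,"roll":0},{"tx":-0.03,"ty":0.018,"tz":0,"roll":0},{"tx":-0.046,"ty":0.025,"tz":0,"roll":0},{"tx":-0.062,"ty":0.03,"tz":0,"roll":0},{"tx":-0.078,"ty":0.032,"tz":0,"roll":0},{"tx":-0.095,"ty":0.033,"tz":0,"roll":0},{"tx":-0.111,"ty":0.031,"tz":0,"roll":0},{"tx":-0.127,"ty":0.027,"tz":0,"roll":0},{"tx":-0.143,"ty":0.021,"tz":0,"roll":0},{"tx":-0.158,"ty":0.013,"tz":0,"roll":0},{"tx":-0.158,"ty":0.013,"tz":0,"roll":0}]'

```text
time: 14.25
position: [0.4443, 0.3286, 0.0979]
eef_rot: [-0.135, 0.991, -0.0, 0.0]
contact_force: [1.5, -3.1, 5.6]
opening: 0.0206
gripper_force: 30.0
```

```bash
python3 k.py 32 6; python3 - <<'E'
from h import *
f=grab('scene');P=cloud(f);Q=P[f['depth']>0];r=Q-VO;A=r@VX*1e3;B=r@VY*1e3
hsv=cv2.cvtColor(f['frame'],cv2.COLOR_RGB2HSV)[f['depth']>0]
k=((hsv[:,0]<12)|(hsv[:,0]>172))&(hsv[:,1]>100)&(np.abs(A)<45)&(np.abs(B)<32)&(Q[:,2]>.036)&(Q[:,2]<.055)
print('stop',k.sum(),Q[k,2].max() if k.sum() else 0,np.percentile(A[k],[2,98]),np.percentile(B[k],[2,98]))
save(cv2.resize(f['frame'][200:320,140:320],None,fx=4,fy=4),'sc2')
E
```

```text
14.25 pos 28.988046694144657 45.57055471068137 54.00909467655531 57.53900823623311 0.09792314884760814 F 0.5 -3.4 5.6 0.020579770976952863
53 [-0.01, -0.004, -0.0]
49 [-0.018, -0.01, -0.0]
45 [-0.025, -0.017, -0.0]
41 [-0.032, -0.024, -0.0]
36 [-0.039, -0.032, -0.0]
32 [-0.045, -0.04, -0.0]Traceback (most recent call last):
  File "<stdin>", line 5, in <module>
    return _quantile_unchecked(
        a, q, axis, out, overwrite_input, method, keepdims, weights)
    return _ureduce(a,
                    func=_quantile_ureduce_func,
    ...<5 lines>...
                    overwrite_input=overwrite_input,
                    method=method)
    r = func(a, **kwargs)
    result = _quantile(arr,
                       quantiles=q,
    ...<2 lines>...
                       out=out,
                       weights=wgt)
    slices_having_nans = np.isnan(arr[-1, ...])
                                  ~~~^^^^^^^^^
IndexError: index -1 is out of bounds for axis 0 with size 0
```

Request:
servo_tool --moves '[{"tx":-0.009,"ty":-0.004,"tz":0,"roll":0},{"tx":-0.017,"ty":-0.01,"tz":0,"roll":0},{"tx":-0.024,"ty":-0.017,"tz":0,"roll":0},{"tx":-0.031,"ty":-0.024,"tz":0,"roll":0},{"tx":-0.037,"ty":-0.032,"tz":0,"roll":0},{"tx":-0.043,"ty":-0.04,"tz":0,"roll":0},{"tx":-0.043,"ty":-0.04,"tz":0,"roll":0},{"tx":-0.043,"ty":-0.04,"tz":0,"roll":0}]'

```text
time: 15.1
position: [0.4625, 0.3187, 0.0978]
eef_rot: [-0.136, 0.991, -0.0, -0.001]
contact_force: [-11.8, -0.0, 9.2]
opening: 0.0206
gripper_force: 30.0
```

```bash
python3 k.py 16 4; python3 - <<'E'
import numpy as np
from scipy.optimize import least_squares
p=np.array([[-52.3,-22.9],[-35.6,43.9],[29,45.6]])
print(least_squares(lambda c:np.hypot(*(p-c).T)-55,[0,0]))
E
```

```text
15.1 pos 43.651023771537425 30.907581928855752 53.48542321971713 35.300816855659704 0.09779934913645694 F -11.3 3.3 9.2 0.02059881546078217
30 [-0.009, -0.007, -0.001]
26 [-0.015, -0.018, -0.001]
21 [-0.02, -0.028, -0.001]
16 [-0.023, -0.039, -0.001]
     message: Both `ftol` and `xtol` termination conditions are satisfied.
     success: True
      status: 4
         fun: [ 1.099e-01 -5.887e-02  1.128e-01]
           x: [-2.274e+00  2.201e-01]
        cost: 0.014134316587743822
         jac: [[ 9.077e-01  4.195e-01]
               [ 6.066e-01 -7.950e-01]
               [-5.675e-01 -8.234e-01]]
        grad: [-1.069e-08  5.380e-08]
  optimality: 5.380051085148216e-08
 active_mask: [ 0.000e+00  0.000e+00]
        nfev: 7
        njev: 7
```

Request:
servo_tool --moves '[{"tx":-0.002,"ty":-0.004,"tz":0,"roll":0},{"tx":-0.005,"ty":-0.008,"tz":0,"roll":0},{"tx":-0.007,"ty":-0.012,"tz":0,"roll":0},{"tx":-0.009,"ty":-0.016,"tz":0,"roll":0},{"tx":-0.009,"ty":-0.016,"tz":0,"roll":0},{"tx":-0.009,"ty":-0.016,"tz":0,"roll":0}]'

```text
time: 15.7
position: [0.4649, 0.3167, 0.0979]
eef_rot: [-0.138, 0.99, 0.002, -0.002]
contact_force: [-25.6, 14.2, 7.3]
opening: 0.02
gripper_force: 30.0
```

```bash
sed -i 's/VX\*1e3+112/VX*1e3+114.3/; s/-.112+/-.1143+/' k.py; python3 k.py 16 3
```

```text
15.7 pos 47.697728919447556 28.365883793328074 55.49501515856804 30.73998873503085 0.09787503105186199 F -20.6 20.8 7.3 0.020028339770878263
26 [-0.005, -0.011, -0.0]
21 [-0.009, -0.022, -0.0]
16 [-0.013, -0.033, -0.001]
```

Request:
servo_tool --moves '[{"tx":-0.002,"ty":-0.004,"tz":0,"roll":0},{"tx":-0.003,"ty":-0.007,"tz":0,"roll":0},{"tx":-0.004,"ty":-0.01,"tz":0,"roll":0},{"tx":-0.004,"ty":-0.01,"tz":0,"roll":0},{"tx":-0.004,"ty":-0.01,"tz":0,"roll":0}]'

```text
time: 16.2
position: [0.467, 0.3159, 0.0982]
eef_rot: [-0.139, 0.99, 0.004, -0.002]
contact_force: [-26.2, 27.6, 0.2]
opening: 0.0205
gripper_force: 30.0
```

```bash
python3 k.py 16 3
```

```text
16.2 pos 49.47811508262291 26.955144496338328 56.344153973129764 28.58107276898844 0.09816387032898137 F -17.4 33.9 0.2 0.020481251815776674
24 [-0.002, -0.011, 0.0]
20 [-0.005, -0.02, 0.0]
16 [-0.009, -0.029, 0.0]
```

Request:
servo_tool --moves '[{"tx":-0.001,"ty":-0.004,"tz":0,"roll":0},{"tx":-0.002,"ty":-0.008,"tz":0,"roll":0},{"tx":-0.002,"ty":-0.008,"tz":0,"roll":0},{"tx":-0.002,"ty":-0.008,"tz":0,"roll":0},{"tx":-0.002,"ty":-0.008,"tz":0,"roll":0}]'

```text
time: 16.7
position: [0.4692, 0.3155, 0.0986]
eef_rot: [-0.139, 0.99, 0.006, -0.001]
contact_force: [-21.1, 40.8, -9.7]
opening: 0.0206
gripper_force: 29.9
```

```bash
python3 k.py 16 3
```

```text
16.7 pos 51.47069573337804 25.9496766976806 57.64215679511071 26.75560110957639 0.09858111457717701 F -8.8 45.1 -9.7 0.02055639543920898
23 [0.002, -0.011, 0.001]
20 [-0.001, -0.019, 0.001]
16 [-0.004, -0.027, 0.001]
```

Request:
servo_tool --moves '[{"tx":0.001,"ty":0.005,"tz":0,"roll":0},{"tx":0.002,"ty":0.01,"tz":0,"roll":0},{"tx":0.003,"ty":0.015,"tz":0,"roll":0},{"tx":0.003,"ty":0.019,"tz":0,"roll":0},{"tx":0.003,"ty":0.019,"tz":0,"roll":0},{"tx":0.003,"ty":0.019,"tz":0,"roll":0}]'

```text
time: 17.3
position: [0.4674, 0.3178, 0.0981]
eef_rot: [-0.138, 0.99, 0.003, -0.001]
contact_force: [-16.5, 18.3, 1.8]
opening: 0.0204
gripper_force: 30.0
```

```bash
python3 k.py 16 3
```

```text
17.3 pos 50.413131938468176 28.73180844621018 58.02586223775666 29.679986085280003 0.098138318256074 F -10.7 22.2 1.8 0.020417390565920884
25 [0.001, -0.013, 0.0]
21 [-0.003, -0.024, 0.0]
16 [-0.006, -0.034, 0.0]
```

Request:
servo_tool --moves '[{"tx":0.002,"ty":0.005,"tz":0,"roll":0},{"tx":0.002,"ty":0.005,"tz":0,"roll":0},{"tx":0.002,"ty":0.005,"tz":0,"roll":0},{"tx":0.002,"ty":0.005,"tz":0,"roll":0},{"tx":0.002,"ty":0.005,"tz":-0.03,"roll":0},{"tx":0.002,"ty":0.005,"tz":-0.1,"roll":0},{"tx":0.002,"ty":0.005,"tz":-0.2,"roll":0},{"tx":0.002,"ty":0.005,"tz":-0.28,"roll":0},{"tx":0.002,"ty":0.005,"tz":-0.28,"roll":0},{"tx":0.002,"ty":0.005,"tz":-0.28,"roll":0}]' --jaw 0.1

```text
time: 18.3
position: [0.469, 0.3156, 0.2109]
eef_rot: [-0.136, 0.991, -0.0, 0.001]
contact_force: [-0.2, -0.2, -0.6]
opening: 0.0517
gripper_force: 0.0
```

```bash
cat > look.py <<'E'
from h import *
f=grab('wrist');P=cloud(f);s=manip.state();Q=P[f['depth']>0];r=Q-VO;A=r@VX*1e3;B=r@VY*1e3
k=(Q[:,2]>.1)&(Q[:,2]<.112)&(np.hypot(A+114.3-48,B-28)<25)
a,b=(A[k].min()+A[k].max())/2+114.3,(B[k].min()+B[k].max())/2;print('knob',k.sum(),a,b,np.hypot(a,b),np.degrees(np.arctan2(b,a)),np.ptp(A[k]),np.ptp(B[k]))
hsv=cv2.cvtColor(f['frame'],cv2.COLOR_RGB2HSV)[f['depth']>0]
k=((hsv[:,0]<12)|(hsv[:,0]>172))&(hsv[:,1]>100)&(A>-20)&(A<45)&(np.abs(B)<32)&(Q[:,2]>.036)
print('stop',k.sum(),np.percentile(Q[k,2],[5,50,95]),np.percentile(A[k],[1,99]),np.percentile(B[k],[1,99]))
for lab,j in(('mov',(A<24)&(A>-40)),('fix',(A>24)&(A<62))):
    for g in((-30,-18),(18,30)):
        m=j&(Q[:,2]>.045)&(Q[:,2]<.055)&(B>g[0])&(B<g[1]);print(lab,g,m.sum(),np.percentile(A[m],[2,98]) if m.sum() else '')
print(s['position'],s['contact_force'],s['opening'],s['time'])
save(f['frame'],'wrist_end%d'%(s['time']*100))
E
python3 look.py; ls pics
```

```text
knob 472 45.99395213527093 32.8090185528523 56.49668425158241 35.501528514084804 20.206240635628383 20.295899906021333
stop 353 [0.04139116 0.04268095 0.04373894] [12.9883179  35.26536236] [-11.99551024  10.6188548 ]
mov (-30, -18) 47 [-11.77419839   7.55290203]
mov (18, 30) 195 [-11.0901853    8.09574472]
fix (-30, -18) 205 [38.97333594 58.81836436]
fix (18, 30) 198 [39.33668892 59.04268676]
[0.46864842 0.3153106  0.2098969 ] [-1.03915945 -0.35146109 -0.71447999] 0.051647505893492957 18.35
scene0.png
stopB.png
top0.png
vise_crop.png
wrist1.png
wrist2.png
wrist3.png
wrist4.png
wrist_end1835.png
```

The jaw has met the stopper, but after release the crank sits at about 35°, roughly the contact angle, so it may not be tight. The pads met the knob at an angle and slid. I'll regrip with the pads facing along the tangent and check the jaw under load.

```bash
python3 - <<'E'
from h import *
s=manip.state();th=np.radians(35.3);g=V(-.1143+.055*np.cos(th),.055*np.sin(th),.15);print(rel(g-s['position']))
E
```

```text
[0.015 0.014 0.15 ]
```

Request:
servo_tool --moves '[{"tx":0.01,"ty":0.01,"tz":0,"roll":-0.02},{"tx":0.015,"ty":0.014,"tz":0,"roll":-0.04},{"tx":0.015,"ty":0.014,"tz":0.05,"roll":-0.06},{"tx":0.015,"ty":0.014,"tz":0.1,"roll":-0.08},{"tx":0.015,"ty":0.014,"tz":0.15,"roll":-0.08},{"tx":0.015,"ty":0.014,"tz":0.2,"roll":-0.08},{"tx":0.015,"ty":0.014,"tz":0.25,"roll":-0.08},{"tx":0.015,"ty":0.014,"tz":0.28,"roll":-0.08},{"tx":0.015,"ty":0.014,"tz":0.28,"roll":-0.08},{"tx":0.015,"ty":0.014,"tz":0.28,"roll":-0.08}]'

```text
time: 19.35
position: [0.4612, 0.3199, 0.0982]
eef_rot: [-0.378, 0.926, 0.0, -0.0]
contact_force: [-0.6, 1.0, 0.4]
opening: 0.0517
gripper_force: 0.0
```

Request:
servo_tool --moves '[{"tx":0,"ty":0,"tz":0,"roll":0},{"tx":0,"ty":0,"tz":0,"roll":0},{"tx":0,"ty":0,"tz":0,"roll":0},{"tx":0,"ty":0,"tz":0,"roll":0},{"tx":0,"ty":0,"tz":0,"roll":0},{"tx":0,"ty":0,"tz":0,"roll":0}]' --jaw -1

```text
time: 19.95
position: [0.4615, 0.3196, 0.0981]
eef_rot: [-0.378, 0.926, -0.0, 0.0]
contact_force: [0.9, -1.8, 2.9]
opening: 0.0204
gripper_force: 30.0
```

```bash
cat > see.py <<'E'
from h import *
for n in('top','scene','wrist'):
    f=grab(n);P=cloud(f);Q=P[f['depth']>0];r=Q-VO;A=r@VX*1e3;B=r@VY*1e3
    o=[]
    for lo,hi in((-30,-20),(-20,-10),(-10,0),(0,10),(10,20),(20,30)):
        m=(A>-20)&(A<25)&(Q[:,2]>.045)&(Q[:,2]<.054)&(B>lo)&(B<hi);o.append((lo,int(m.sum()),np.percentile(A[m],[3,97]).round(1).tolist() if m.sum() else 0))
    print(n,o)
E
python3 see.py; python3 k.py 20 4
```

```text
top [(-30, 0, 0), (-20, 0, 0), (-10, 0, 0), (0, 0, 0), (10, 0, 0), (20, 0, 0)]
scene [(-30, 0, 0), (-20, 0, 0), (-10, 0, 0), (0, 4, [6.3, 11.5]), (10, 32, [-9.8, 9.9]), (20, 47, [-9.2, 9.7])]
wrist [(-30, 362, [-11.6, 7.3]), (-20, 285, [-11.4, 2.7]), (-10, 190, [-11.5, -1.8]), (0, 88, [-11.8, -6.9]), (10, 11, [-11.9, -10.5]), (20, 0, 0)]
20.1 pos 45.1969595414986 32.063740901559534 55.41523826889318 35.3527478358427 0.0980701885060745 F 1.1 -1.7 4.8 0.020370662248531277
32 [0.0, -0.009, 0.0]
28 [-0.0, -0.019, 0.0]
24 [0.0, -0.028, 0.0]
20 [0.001, -0.037, 0.0]
```

Request:
servo_tool --moves '[{"tx":0,"ty":-0.006,"tz":0,"roll":0},{"tx":0,"ty":-0.012,"tz":0,"roll":0},{"tx":0,"ty":-0.018,"tz":0,"roll":0},{"tx":0,"ty":-0.024,"tz":0,"roll":0},{"tx":0,"ty":-0.03,"tz":0,"roll":0},{"tx":0,"ty":-0.03,"tz":0,"roll":0},{"tx":0,"ty":-0.03,"tz":0,"roll":0}]'

```text
time: 20.8
position: [0.4657, 0.3158, 0.0982]
eef_rot: [-0.38, 0.925, 0.004, -0.001]
contact_force: [-20.4, 21.3, 1.2]
opening: 0.0205
gripper_force: 30.0
```

```bash
python3 see.py; python3 k.py 20 4
```

```text
top [(-30, 0, 0), (-20, 0, 0), (-10, 0, 0), (0, 0, 0), (10, 0, 0), (20, 0, 0)]
scene [(-30, 0, 0), (-20, 0, 0), (-10, 0, 0), (0, 23, [-8.5, 10.5]), (10, 40, [-8.9, 10.4]), (20, 44, [-7.8, 10.5])]
wrist [(-30, 362, [-10.5, 8.3]), (-20, 279, [-10.4, 3.2]), (-10, 180, [-10.8, -1.7]), (0, 80, [-10.6, -6.1]), (10, 7, [-10.6, -9.2]), (20, 0, 0)]
20.95 pos 48.26212908662262 27.245530669456652 55.42158465286001 29.44613128374686 0.09823525719515735 F -12.7 26.5 0.4 0.020694448685024576
27 [0.001, -0.006, 0.001]
25 [0.001, -0.011, 0.0]
22 [0.002, -0.017, 0.0]
20 [0.003, -0.023, 0.0]
```

Request:
servo_tool --moves '[{"tx":0.001,"ty":-0.005,"tz":0,"roll":0},{"tx":0.001,"ty":-0.01,"tz":0,"roll":0},{"tx":0.002,"ty":-0.015,"tz":0,"roll":0},{"tx":0.002,"ty":-0.015,"tz":0,"roll":0},{"tx":0.002,"ty":-0.015,"tz":0,"roll":0}]'

```text
time: 21.45
position: [0.4673, 0.3139, 0.0984]
eef_rot: [-0.382, 0.924, 0.006, -0.001]
contact_force: [-29.0, 35.7, -2.9]
opening: 0.0203
gripper_force: 30.0
```

```bash
python3 see.py|tail -1; python3 k.py 20 4
```

```text
wrist [(-30, 361, [-9.9, 8.6]), (-20, 272, [-9.9, 3.6]), (-10, 173, [-10.3, -0.9]), (0, 75, [-10.2, -6.1]), (10, 2, [-9.7, -9.5]), (20, 0, 0)]
21.6 pos 49.256791885438716 25.020804352053815 55.24737276350049 26.929047689572183 0.09844831872472098 F -17.9 42.0 -2.5 0.020604742049295327
25 [0.001, -0.004, 0.001]
23 [0.001, -0.008, 0.001]
22 [0.002, -0.012, 0.001]
20 [0.002, -0.017, 0.001]
```

Request:
servo_tool --moves '[{"tx":0.002,"ty":0,"tz":0,"roll":0},{"tx":0.002,"ty":0.006,"tz":0,"roll":0},{"tx":0.002,"ty":0.012,"tz":0,"roll":0},{"tx":0.002,"ty":0.016,"tz":0,"roll":0},{"tx":0.002,"ty":0.016,"tz":0,"roll":0}]' --jaw 0.1

```text
time: 22.1
position: [0.4683, 0.31, 0.0978]
eef_rot: [-0.378, 0.926, -0.0, -0.0]
contact_force: [0.5, -0.2, -0.4]
opening: 0.0512
gripper_force: 0.0
```

```bash
python3 see.py|tail -1; python3 k.py 20 4; python3 look.py
```

```text
wrist [(-30, 356, [-11.3, 7.3]), (-20, 67, [-11.2, 7.1]), (-10, 0, 0), (0, 12, [-11.2, -7.1]), (10, 316, [-11.2, 7.8]), (20, 319, [-10.9, 8.0])]
22.25 pos 49.23986556009527 20.717479922381777 53.42076688620773 22.818732893136534 0.09781808484048135 F -0.2 -0.4 0.4 0.051521026958396506
22 [-0.004, -0.002, -0.0]
21 [-0.004, -0.004, -0.0]
21 [-0.003, -0.005, -0.0]
20 [-0.003, -0.007, -0.0]
knob 1443 41.47113240563151 34.75678495003375 54.10997064375763 39.96623443819192 28.875406696726763 25.57355618508855Traceback (most recent call last):
  File "look.py", line 7, in <module>
    print('stop',k.sum(),np.percentile(Q[k,2],[5,50,95]),np.percentile(A[k],[1,99]),np.percentile(B[k],[1,99]))
                         ~~~~~~~~~~~~~^^^^^^^^^^^^^^^^^^
    return _quantile_unchecked(
        a, q, axis, out, overwrite_input, method, keepdims, weights)
    return _ureduce(a,
                    func=_quantile_ureduce_func,
    ...<5 lines>...
                    overwrite_input=overwrite_input,
                    method=method)
    r = func(a, **kwargs)
    result = _quantile(arr,
                       quantiles=q,
    ...<2 lines>...
                       out=out,
                       weights=wgt)
    slices_having_nans = np.isnan(arr[-1, ...])
                                  ~~~^^^^^^^^^
IndexError: index -1 is out of bounds for axis 0 with size 0
```

```bash
python3 k.py 35.4 1
```

```text
22.3 pos 49.24043361665461 20.72158280396295 53.422881770433 22.822552555885096 0.09785297603584764 F 0.3 0.3 -0.3 0.05141795745084013
35 [-0.003, 0.03, -0.0]
```

Request:
servo_tool --moves '[{"tx":-0.003,"ty":0.015,"tz":0,"roll":0},{"tx":-0.003,"ty":0.03,"tz":0,"roll":0},{"tx":-0.003,"ty":0.03,"tz":0,"roll":0},{"tx":-0.003,"ty":0.03,"tz":0,"roll":0}]'

```text
time: 22.7
position: [0.4606, 0.3198, 0.098]
eef_rot: [-0.378, 0.926, -0.0, 0.0]
contact_force: [0.3, -0.3, -0.1]
opening: 0.0516
gripper_force: 0.0
```

Request:
servo_tool --moves '[{"tx":0,"ty":0,"tz":0,"roll":0},{"tx":0,"ty":0,"tz":0,"roll":0},{"tx":0,"ty":0,"tz":0,"roll":0},{"tx":0,"ty":0,"tz":0,"roll":0},{"tx":0,"ty":0,"tz":0,"roll":0}]' --jaw -1

```text
time: 23.2
position: [0.4609, 0.3195, 0.0979]
eef_rot: [-0.378, 0.926, -0.0, 0.0]
contact_force: [1.3, -0.5, 0.2]
opening: 0.0204
gripper_force: 30.0
```

```bash
python3 k.py 35.4 1
```

```text
23.2 pos 44.57865684877477 32.116370634296146 54.94286040206037 35.770591039344126 0.09791900024807047 F 1.1 -0.8 0.2 0.02043999932616277
35 [-0.0, -0.001, -0.0]
```

Request:
servo_tool --moves '[{"tx":0,"ty":-0.003,"tz":0,"roll":0},{"tx":0,"ty":-0.006,"tz":0,"roll":0},{"tx":0,"ty":-0.006,"tz":0,"roll":0},{"tx":0,"ty":-0.006,"tz":0,"roll":0}]'

```text
time: 23.6
position: [0.4619, 0.3186, 0.098]
eef_rot: [-0.378, 0.926, 0.001, -0.0]
contact_force: [-3.4, 4.7, -1.6]
opening: 0.0202
gripper_force: 30.0
```

```bash
python3 k.py 35.4 1
```

```text
23.6 pos 45.3180212017195 31.029172898292895 54.9229698431508 34.39937695701758 0.09797279472026661 F -2.0 5.4 -1.6 0.020220611976337146
35 [0.0, 0.002, -0.0]
```

Request:
servo_tool --moves '[{"tx":0,"ty":-0.006,"tz":0,"roll":0},{"tx":0,"ty":-0.012,"tz":0,"roll":0},{"tx":0,"ty":-0.018,"tz":0,"roll":0},{"tx":0.001,"ty":-0.024,"tz":0,"roll":0},{"tx":0.002,"ty":-0.03,"tz":0,"roll":0},{"tx":0.002,"ty":-0.036,"tz":0,"roll":0},{"tx":0.003,"ty":-0.042,"tz":0,"roll":0},{"tx":0.003,"ty":-0.044,"tz":0,"roll":0},{"tx":0.003,"ty":-0.044,"tz":0,"roll":0}]'

```text
time: 24.5
position: [0.4673, 0.3129, 0.0984]
eef_rot: [-0.382, 0.924, 0.007, -0.001]
contact_force: [-32.7, 40.4, -8.4]
opening: 0.0207
gripper_force: 29.9
```

```bash
python3 k.py 35.4 1;python3 see.py|tail -1
```

```text
24.5 pos 48.881114693313435 24.02994513700201 54.46835445419835 26.178721099905815 0.09836081799924888 F -20.0 48.0 -8.4 0.020679336430737306
35 [-0.0, 0.022, 0.001]
wrist [(-30, 347, [-9.8, 8.4]), (-20, 253, [-10.1, 2.9]), (-10, 155, [-10.2, -2.0]), (0, 58, [-10.2, -7.0]), (10, 0, 0), (20, 0, 0)]
```

Request:
servo_tool --moves '[{"tx":0,"ty":0.004,"tz":0,"roll":0},{"tx":0,"ty":0.008,"tz":0,"roll":0},{"tx":-0.001,"ty":0.012,"tz":0,"roll":0},{"tx":-0.001,"ty":0.016,"tz":0,"roll":0},{"tx":-0.001,"ty":0.02,"tz":0,"roll":0},{"tx":-0.002,"ty":0.024,"tz":0,"roll":0},{"tx":-0.002,"ty":0.028,"tz":0,"roll":0},{"tx":-0.003,"ty":0.032,"tz":0,"roll":0},{"tx":-0.003,"ty":0.036,"tz":0,"roll":0},{"tx":-0.003,"ty":0.039,"tz":0,"roll":0},{"tx":-0.003,"ty":0.039,"tz":0,"roll":0},{"tx":-0.003,"ty":0.039,"tz":0,"roll":0}]'

```text
time: 25.85
position: [0.4626, 0.3177, 0.0981]
eef_rot: [-0.379, 0.925, 0.001, -0.0]
contact_force: [-8.4, 5.9, 1.8]
opening: 0.0202
gripper_force: 30.0
```

```bash
python3 k.py 35.4 1;python3 see.py|tail -1
```

```text
25.85 pos 45.73876737934768 29.937975451533497 54.66550297508202 33.20645908749321 0.0980981864213993 F -6.4 8.0 1.8 0.020175647849626856
35 [-0.0, 0.005, 0.0]
wrist [(-30, 349, [-11.0, 7.7]), (-20, 263, [-11.1, 2.4]), (-10, 169, [-11.2, -2.9]), (0, 68, [-11.4, -7.3]), (10, 3, [-11.1, -10.6]), (20, 0, 0)]
```

Request:
servo_tool --moves '[{"tx":0,"ty":0.002,"tz":0,"roll":0},{"tx":0,"ty":0.004,"tz":0,"roll":0},{"tx":0,"ty":0.005,"tz":0,"roll":0},{"tx":0,"ty":0.005,"tz":0,"roll":0},{"tx":0,"ty":0.005,"tz":0,"roll":0}]'

```text
time: 26.5
position: [0.462, 0.3181, 0.098]
eef_rot: [-0.378, 0.926, 0.0, -0.0]
contact_force: [-5.6, 1.3, 4.2]
opening: 0.0207
gripper_force: 30.0
```

```bash
python3 k.py 35.4 1;python3 see.py|tail -1
```

```text
26.5 pos 45.33485819006832 30.52857800992696 54.6556807882017 33.95639811750297 0.09799252913660991 F -5.0 2.8 4.2 0.0206729652247638
35 [-0.0, 0.004, -0.0]
wrist [(-30, 351, [-11.4, 7.5]), (-20, 270, [-11.2, 2.1]), (-10, 168, [-11.2, -2.6]), (0, 72, [-11.5, -7.4]), (10, 4, [-11.3, -10.8]), (20, 0, 0)]
```

Request:
servo_tool --moves '[{"tx":0,"ty":0.002,"tz":0,"roll":0},{"tx":0,"ty":0.002,"tz":0,"roll":0},{"tx":0,"ty":0.002,"tz":0,"roll":0},{"tx":0,"ty":0.002,"tz":0,"roll":0},{"tx":0,"ty":0.002,"tz":-0.05,"roll":0},{"tx":0,"ty":0.002,"tz":-0.13,"roll":0},{"tx":0,"ty":0.002,"tz":-0.22,"roll":0},{"tx":0,"ty":0.002,"tz":-0.3,"roll":0.02},{"tx":0,"ty":0.002,"tz":-0.3,"roll":0.04},{"tx":0,"ty":0.002,"tz":-0.3,"roll":0.06},{"tx":0,"ty":0.002,"tz":-0.3,"roll":0.08},{"tx":0,"ty":0.002,"tz":-0.3,"roll":0.08}]' --jaw 0.1

```text
time: 27.85
position: [0.4618, 0.3188, 0.2195]
eef_rot: [-0.135, 0.991, 0.0, 0.001]
contact_force: [-0.3, -0.4, 0.7]
opening: 0.0521
gripper_force: 0.0
```

```bash
python3 look.py; ls pics|tail -2
```

```text
knob 435 45.61376624959637 32.346513628054296 55.91880377263733 35.34195128454689 19.503933129564928 20.038541536013007
stop 337 [0.04150976 0.04269411 0.0437951 ] [13.26202928 36.06359794] [-11.98198772  10.72903618]
mov (-30, -18) 0 
mov (18, 30) 185 [-11.02997688   8.45940814]
fix (-30, -18) 175 [39.18658901 59.07878824]
fix (18, 30) 197 [39.34496007 59.58234463]
[0.4618086  0.31875944 0.21917544] [-1.15381568 -0.46536127 -0.30524044] 0.05144292410547559 27.9
wrist_end1835.png
wrist_end2790.png
```

```bash
python3 - <<'E'
import cv2
i=cv2.imread('pics/wrist_end2790.png');cv2.imwrite('pics/endcrop.png',cv2.resize(i[:270,220:440],None,fx=2.2,fy=2.2))
E
```

```text
(no output)
```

View pics/endcrop.png

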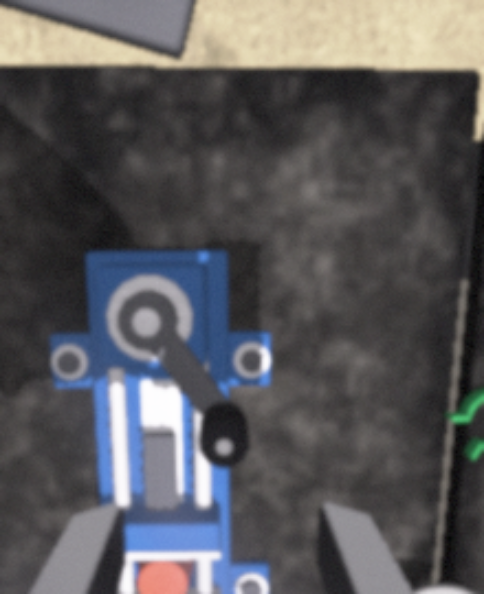

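The picture shows the moving jaw at crop (172,540) closed on the upright stopper at (162,575), with the crank at about 35° and the gripper clear. By measurement the stopper fills the gap of about 31 mm between the jaws, so I'm handing in.

```bash
python3 -c "
from bench import manip
print(manip.job_done())"
```

```text
the job is handed in; nothing more can be done
None
```

I handed the job in at about 28 s: the small stopper stands upright in the vise, touching both jaws (gap about 31 mm), and the robot is clear. How tight it is remains unproven, because I pushed the crank past contact with up to about 52 N at the knob (above 40 N, through the fingers only) and each time it sprang back to about 35°.

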